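# Screwdrivers back on the clip rail in size order

### The job

Two screwdrivers of the coloured set, the green one and the yellow one, are off the clip rail by the door. Press each by its handle fully home into one of the two empty pairs of spring clips, handle centred in its clips and lying along them like its neighbours, so that the row of four runs in order of length from the shortest (blue) to the longest (red). Let go of both.

Things in the scene. Friction and masses are not known exactly. Their poses are not given: they have to be found in the camera images.
- rail: Fixed dark board on the bench, 110 (x) x 310 (y) x 8 mm. Origin: centre of underside; z up. Stations at y -105, -35, 35, 105, the inner two empty. A handle lies along x, centred at x = 0, in 2 clips at x +-30 (14 wide; between them free down to the board). Jaws, 44 apart at their tops 58 up, guide it; in all 6-15 N down snaps them over it; it rests on pads: underside 16, centre 28 above the bench
- green_mid (a point): Loose screwdriver, green handle 110 mm long, eight-sided, 24 across flats; blade 60 long, 6 thick; 55 to 90 g. Origin: handle centre, half-way up (12 above the bench as it lies, flats upright at its sides); x along the axis to the blade tip, z up. Blade starts pointing roughly away from the robot; either way round is fine in the clips. A bare steel screwdriver nearby is not of the set
- yellow_mid (a point): Loose screwdriver, yellow handle, same handle, origin and axes as the green one; longer blade, 90 long and 8 thick; 60 to 100 g, balance point up to 40 from the origin towards the blade. Lies flat, 12 from bench to origin
- red_mid (a point): Red screwdriver, longest of the set (blade 120), same handle, origin and axes as green, firmly held at one end of the rail (y 105 or -105); blue, the shortest (blade 30), at the other end. Neither comes off. Red shows which way the order runs: yellow belongs next to red, green next to blue
Not all that is in view belongs to the job. Of the things shaped like the part that bears green_mid, the green one is meant.

How it is judged:
By the outcome, as a careful person would: the job done as asked, in the order asked, and still so for the second after the job is handed in, with the robot touching nothing.
It also fails if it takes over 64 s, if anything falls off the work surface, if the arm or the gripper's body presses on something with over 40 N, if the wrist force passes 120 N, or if a joint passes its speed limit or range.

### The arm

A 6-joint arm with a two-finger parallel gripper is mounted at the origin on the work surface. World frame = base frame: x ahead of the robot, y to its left, z up, the work surface at z = 0. Lengths are in m, angles in rad, forces in N, time in s.
With the tool pointing down it reaches from about 0.275 to 0.825 m from the base axis. Payload 4.9 kg.
Tool frame: the origin (TCP) lies on the centre line of the jaws, within the pads' length; the fingertips stand 19 mm ahead of it and the grasp point (between the pads) is the TCP; z points along the fingers, y is the line along which they close (so a half turn about z gives the same grasp; the last joint's range is limited). The gripper opens to 85 mm and grips with 20 to 120 N. Pads are 22 mm wide; open, the fingers measure 114 mm over their backs; the gripper's body (76 mm by 85 mm) begins 54 mm behind the grasp point. The pads swing forward as they close: fully open they stand 13 mm farther back than shut.
Start: joints at [0.983, 0.326, -0.193, 1.052, 0, 1.437], TCP at [0.241, 0.494, 0.25] pointing down, gripper open.
Joint ranges: [-2.65, 2.65], [-0.97, 1.79], [-1.3, 1.35], [-1.93, 2.1], [-1.47, 1.37], [-3.14, 3.14]. Speed limits (rad/s): [2.57, 2.57, 3.14, 3.14, 3.14, 3.14].

### API

Orientations are given as a unit quaternion [x, y, z, w].
In Python, from plant import get_state, viewer, ticket gives the robot as it stands. The module is installed in compiled form; this text tells all that it offers.
- The arm moves only by the tool arm_command, never from a script. Its argument "steps" is a list of rows, each a list of 3 entries, a list of its own where there are three numbers: the shift along the tool's x, y, z in mm, then the turn, a rotation vector about the tool's x, y, z in degrees, then the closure, from 0 (fully open) to 1 (shut). A call has 1 to 20 rows; each row shifts and turns the commanded pose from where the row before left it, along the tool's axes as they then stand; what a row does not reach is not made up. A row lasts 1/12 s, in which the tool goes at most 41.7 mm and 7.16 degrees, less where a joint would pass 70% of its speed; a pose out of reach is approached as far as the arm can. A call with a gripper value outside its range is refused whole. The fingers move at their own pace and stop on an object; "newtons" is the grip in N (left out, the last holds). Time passes only in rows, so rows that do not move let the fingers close. It gives the time, the measured TCP pose, the force, the opening and the grip force at its end, in the units of the state.
- get_state(): the state, without advancing time (a new reading comes with each control period).
- viewer.capture(name): name is "side" or "top"; returns the picture (420x560x3 uint8, red, green, blue); there is no depth.
- viewer.get_calibration(name): a dict with "intrinsics" (3x3 intrinsics, pixels), "dist" ([k1, k2, p1, p2, k3] as OpenCV has them; the pictures are not rectified), "position" and "orientation" of the camera in the world. Camera axes: x right, y down, z forward; pixel columns grow to the right and rows downward; lengths in m; the calibration is good to about 2 mm. A picture is of the moment at which its call begins. get_calibration takes no time and is no camera call.
- ticket.finish_job(): hands the job in; it is judged then, once.
The state is a dict: "t": time; "q": joint angles; "joint_vel": joint speeds; "joint_torque": joint torques, N m; "tool_pos": TCP position; "tcp_rot": TCP orientation; "wrist_force": force on the tool from outside, world axes, zero at the start; "ft_torque": the same for the moment, N m; "width": finger opening in m; "finger_force": force on a finger pad.
Only numpy, scipy, OpenCV 4.12 (cv2) and the standard library are available. Lean on these libraries where they do the work, as an engineer would, in place of code of your own. Each camera call takes 0.05 s, during which the arm holds its last target. There are 200 camera calls.

## Working session

There is one attempt and no reset: what is moved stays moved. The work goes in short steps, Python scripts to look and compute and a tool call to move; the robot and the scene stay as the last step left them, time stands still between calls to the robot, and variables do not carry over. Pictures are saved under pics/ and viewed, at most 10 in all, crops included, and the job is handed in when it is done.

Besides the shell and the picture viewer there is one more tool, called after "Call:" as name(argument=value, ...), one argument or row to a line, values as JSON. arm_command: Moves the arm, as the interface text tells. Its arguments: {"type":"object","properties":{"steps":{"type":"array"},"newtons":{"type":"number"}},"required":["steps"]}

```bash
mkdir -p pics; cat > h.py <<'E'
import numpy as np, cv2
from scipy.spatial.transform import Rotation as R
from plant import get_state, viewer, ticket
def cal(n):
    c=viewer.get_calibration(n); return np.array(c["intrinsics"],float),np.array(c["dist"],float),np.array(c["position"],float),c["orientation"]
def rot(o):
    o=np.array(o,float); return o if o.shape==(3,3) else R.from_quat(o).as_matrix()
def p2w(n,uv,z):
    K,d,p,o=cal(n); u=cv2.undistortPoints(np.array(uv,float).reshape(-1,1,2),K,d).reshape(-1,2)
    r=np.c_[u,np.ones(len(u))]@rot(o).T
    return p+r*((np.asarray(z)-p[2])/r[:,2])[:,None]
def w2p(n,X):
    K,d,p,o=cal(n); M=rot(o).T
    return cv2.projectPoints(np.array(X,float).reshape(-1,1,3),cv2.Rodrigues(M)[0],-M@p,K,d)[0].reshape(-1,2)
def snap(n,name,crop=None,k=1):
    im=viewer.capture(n)
    if crop: im=im[crop[1]:crop[3],crop[0]:crop[2]]
    im=cv2.resize(im,None,fx=k,fy=k,interpolation=cv2.INTER_CUBIC)
    cv2.imwrite("pics/"+name,im[:,:,::-1])
E
python3 - <<'E'
from h import *
snap("top","t0.png",k=1.4);snap("side","s0.png",k=1.4)
for n in("top","side"):print(cal(n))
print(get_state())
E
```

```text
(array([[480.41507594,   0.        , 288.21165888],
       [  0.        , 480.41507594, 208.75264616],
       [  0.        ,   0.        ,   1.        ]]), array([-0.04771184,  0.        ,  0.        ,  0.        ,  0.        ]), array([1.92463725e-01, 9.59944372e-04, 1.20514256e+00]), array([-0.69775816,  0.71018494, -0.06329998,  0.06902184]))
(array([[439.28494432,   0.        , 282.98759072],
       [  0.        , 439.28494432, 205.52814885],
       [  0.        ,   0.        ,   1.        ]]), array([-0.14460415,  0.        ,  0.        ,  0.        ,  0.        ]), array([-0.00393033, -0.52125982,  0.70886209]), array([ 0.87052093, -0.29316962,  0.12223797, -0.37590259]))
{'t': 0.1, 'q': array([ 9.82807945e-01,  3.26861279e-01, -1.93465220e-01,  1.05201756e+00,
       -1.23835285e-05,  1.43657365e+00]), 'joint_vel': array([ 1.68401098e-03, -1.05977183e-03,  2.65480280e-03,  1.40339406e-04,
        5.37650923e-04, -7.11015474e-05]), 'joint_torque': array([ 8.92697844e-04, -4.44238508e+01,  2.63038713e+01,  7.84289528e-03,
       -1.21488852e-04, -1.30502302e-07]), 'tool_pos': array([0.24082495, 0.49392933, 0.24959183]), 'tcp_rot': array([ 2.24941288e-01,  9.74372012e-01, -7.26143709e-04, -2.67620835e-04]), 'wrist_force': array([0.01235576, 0.05005298, 0.1310014 ]), 'ft_torque': array([ 0.00815114,  0.0326825 , -0.06962577]), 'finger_force': 0.0, 'width': 0.08560756411281022}
```

View pics/t0.png

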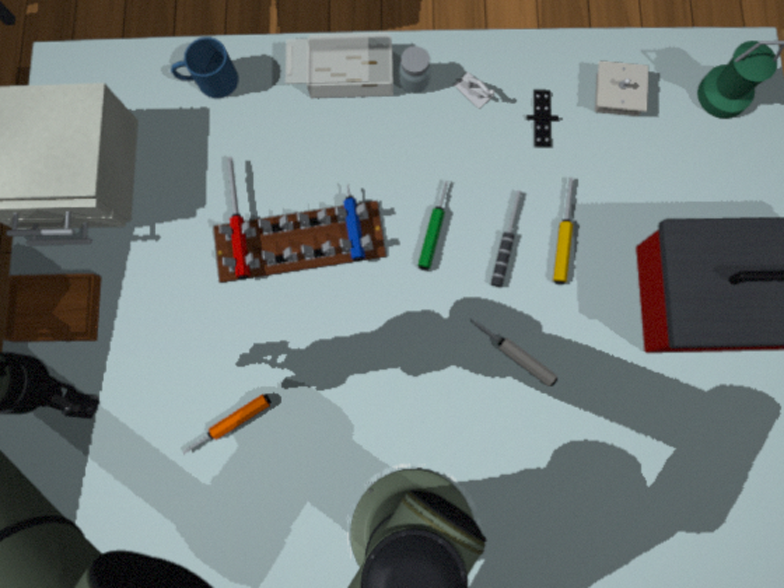

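View pics/s0.png

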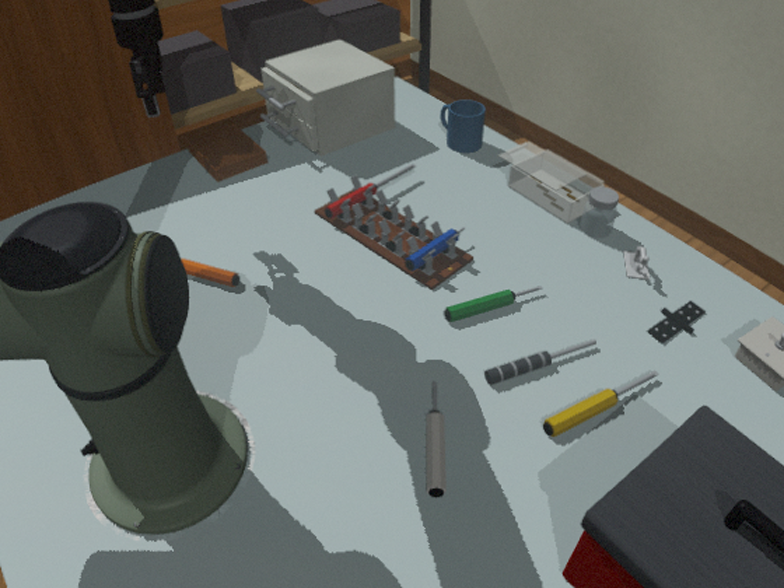

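The top view (1.4x) shows red at (238,245) and blue at (354,228), at the ends of the rail. The candidates are:
- **Green:** handle at (432,238), which fits the description of the green one of the set.
- **Yellow:** handle at (563,252), which fits the yellow one.
- **Not meant:** grey/black striped (503,258), bare steel (525,360) and orange (240,415).

I'll confirm this in an enlarged crop.

```bash
python3 - <<'E'
from h import *
snap("top","t1.png",(145,105,420,212),2.9)
E
```

```text
(no output)
```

View pics/t1.png

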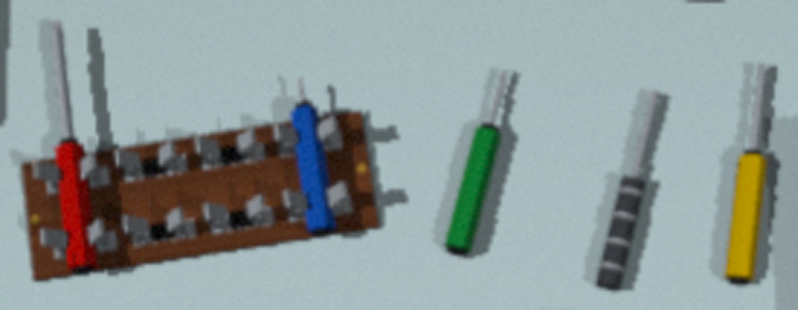

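The crop confirms it: the green handle runs (489,126) to (459,252) and yellow (753,152) to (739,282), with blades pointing up the image. Red is (66,143)-(83,270), blue (305,105)-(321,231), and the rail corners are (23,165), (362,112), (382,228) and (36,280).

```bash
python3 - <<'E'
from h import *
np.set_printoptions(precision=4,suppress=True)
f=lambda a:np.array(a,float)/2.9+[145,105]-0.33
for n,a,z in(("red",[(66,142),(83,271)],.028),("blue",[(304,104),(321,232)],.028),("green",[(489,125),(459,253)],.012),("yellow",[(753,151),(739,283)],.012)):
    P=p2w("top",f(a),[z,z]);d=P[0]-P[1];print(n,P.mean(0),np.linalg.norm(d),np.degrees(np.arctan2(d[1],d[0])))
P=p2w("top",f([(23,165),(362,112),(382,228),(36,280)]),[.008]*4);print(P,P.mean(0),np.linalg.norm(np.diff(P,axis=0),axis=1))
# colour check
im=viewer.capture("top");h=cv2.cvtColor(im,cv2.COLOR_RGB2HSV)
for n,lo,hi,z in(("green",50,75,.02),("yellow",20,32,.02),("blue",108,125,.036),("red",0,4,.036)):
    m=cv2.inRange(h,(lo,150,60),(hi,255,255));m[:100]=0;m[225:]=0;m[:,425:]=0
    k,l,s,c=cv2.connectedComponentsWithStats(m);i=1+np.argmax(s[1:,4]);ys,xs=np.where(l==i)
    W=p2w("top",np.c_[xs,ys],np.full(len(xs),z));mu=W.mean(0);v=np.linalg.svd((W-mu)[:,:2],full_matrices=False)[2][0];v*=np.sign(v[0]);t=(W-mu)[:,:2]@v
    print(n,len(xs),mu,np.ptp(t),np.degrees(np.arctan2(v[1],v[0])))
s=get_state();print(R.from_quat(s["tcp_rot"]).as_matrix())
E
```

```text
red [0.5069 0.3068 0.028 ] 0.11851381486553365 9.035323867338478
blue [0.5375 0.0977 0.028 ] 0.11777150870067869 7.159518958771618
green [ 0.5201 -0.0442  0.012 ] 0.12034719650620945 -14.167806227250777
yellow [ 0.4902 -0.2836  0.012 ] 0.12129350974298275 -9.421410823918416
[[0.5511 0.3597 0.008 ]
 [0.5942 0.0547 0.008 ]
 [0.4865 0.0379 0.008 ]
 [0.4454 0.3441 0.008 ]] [0.5193 0.1991 0.008 ] [0.308  0.1089 0.3089]
green 340 [ 0.5178 -0.0427  0.02  ] 0.11199373715478389 -15.828998520530963
yellow 390 [ 0.4883 -0.2816  0.02  ] 0.11379963899286627 -9.957712730433771
blue 328 [0.5346 0.0977 0.036 ] 0.11326340583965432 8.14967604649125
red 356 [0.5041 0.3047 0.036 ] 0.1148574313614282 8.249151922439385
[[-0.8988  0.4384 -0.0006]
 [ 0.4384  0.8988 -0.0009]
 [ 0.0001 -0.0011 -1.    ]]
```

```bash
cat >> h.py <<'E'
def go(x,y,z,yaw):
    "print turn (tool deg, done first) and the shift (tool mm) after it; yaw = world angle of tool x, deg"
    s=get_state();A=R.from_quat(s["tcp_rot"]);a=np.radians(yaw);c,n=np.cos(a),np.sin(a)
    B=R.from_matrix(np.array([[c,n,0],[n,-c,0],[0,0,-1]]))
    d=(np.array([x,y,z])-s["tool_pos"])*1e3
    print("t",s["t"],"pos",s["tool_pos"].round(4),"turn",(A.inv()*B).as_rotvec(degrees=True).round(2),"shift",B.inv().apply(d).round(1),"w",round(s["width"],4),"F",s["wrist_force"].round(1))
E
python3 -c "
from h import *
go(.519,-.0435,.14,164.7)"
```

```text
t 0.2 pos [0.2409 0.4941 0.2498] turn [-6.00e-02 -1.00e-02 -1.07e+01] shift [-410.  -445.1  109.8] w 0.0856 F [ 0.9 -0.3  0.2]
```

Call:
arm_command(
  steps=[
    [[0,0,0],[0,0,-5.35],0.3],
    [[0,0,0],[0,0,-5.35],0.3],
    [[-23,-25,6],[0,0,0],0.3],
    [[-23,-25,6],[0,0,0],0.3],
    [[-23,-25,6],[0,0,0],0.3],
    [[-23,-25,6],[0,0,0],0.3],
    [[-23,-25,6],[0,0,0],0.3],
    [[-23,-25,6],[0,0,0],0.3],
    [[-23,-25,6],[0,0,0],0.3],
    [[-23,-25,6],[0,0,0],0.3],
    [[-23,-25,6],[0,0,0],0.3],
    [[-23,-25,6],[0,0,0],0.3],
    [[-23,-25,6],[0,0,0],0.3],
    [[-23,-25,6],[0,0,0],0.3],
    [[-23,-25,6],[0,0,0],0.3],
    [[-23,-25,6],[0,0,0],0.3],
    [[-23,-25,6],[0,0,0],0.3],
    [[-23,-25,6],[0,0,0],0.3],
    [[-23,-25,6],[0,0,0],0.3],
    [[0,0,0],[0,0,0],0.3],
  ],
  newtons=80,
)

```text
t: 1.87
tool_pos: [0.5089, -0.0237, 0.1475]
tcp_rot: [0.136, 0.991, -0.001, 0.001]
wrist_force: [0.2, 0.1, 1.5]
width: 0.0598
finger_force: 0.0
```

```bash
python3 -c "
from h import *
go(.519,-.0435,.08,164.7)
print(w2p('side',[[.519,-.0435,.012],[.53,.166,.028]]))
snap('side','s1.png',(200,90,480,300),2.8)"
```

```text
t 1.8667 pos [ 0.5089 -0.0237  0.1475] turn [-0.11  0.15 -0.34] shift [-15.  -16.4  67.5] w 0.0598 F [0.2 0.1 1.5]
[[343.05100661 217.34261812]
 [289.93041004 164.06380694]]
```

View pics/s1.png

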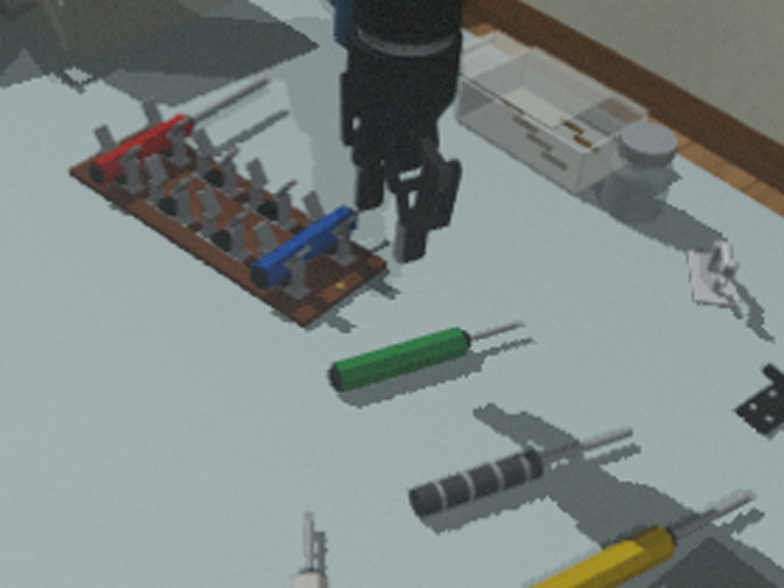

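The side crop shows the green handle from (337,377) to (468,339). Its centre in full-picture pixels is (343.6,217.9), and I predicted (343.1,217.3), so the position is confirmed. Next I centre over it, descend and grip.

Call:
arm_command(
  steps=[
    [[-15,-16,0],[0,0,-0.3],0.3],
    [[0,0,25],[0,0,0],0.3],
    [[0,0,25],[0,0,0],0.3],
    [[0,0,20],[0,0,0],0.3],
    [[0,0,20],[0,0,0],0.3],
    [[0,0,15],[0,0,0],0.3],
    [[0,0,10],[0,0,0],0.3],
    [[0,0,8],[0,0,0],0.3],
    [[0,0,0],[0,0,0],0.3],
    [[0,0,0],[0,0,0],0.3],
  ],
)

```text
t: 2.75
tool_pos: [0.5163, -0.0378, 0.0255]
tcp_rot: [0.13, 0.991, 0.0, -0.0]
wrist_force: [-0.1, -0.7, 0.2]
width: 0.0599
finger_force: 0.0
```

```bash
python3 -c "
from h import *
go(.519,-.0435,.023,164.7)
snap('side','s2.png',(270,150,420,262),4)"
```

```text
t 2.75 pos [ 0.5163 -0.0378  0.0255] turn [ 0.   -0.01  0.33] shift [-4.1 -4.8  2.5] w 0.0599 F [-0.1 -0.7  0.2]
```

View pics/s2.png

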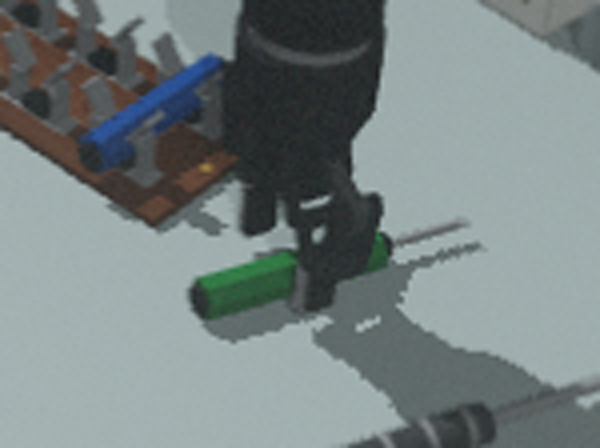

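The fingers straddle the green handle: finger at (318,285), handle from (200,300) to (387,248). I correct the last 4–5 mm and close.

Call:
arm_command(
  steps=[
    [[-4,-5,0],[0,0,0.3],0.3],
    [[0,0,2],[0,0,0],0.5],
    [[0,0,0],[0,0,0],0.7],
    [[0,0,0],[0,0,0],0.9],
    [[0,0,0],[0,0,0],0.9],
    [[0,0,0],[0,0,0],0.9],
    [[0,0,0],[0,0,0],0.9],
    [[0,0,0],[0,0,0],0.9],
  ],
)

```text
t: 3.47
tool_pos: [0.5192, -0.0442, 0.0239]
tcp_rot: [0.133, 0.991, -0.0, 0.0]
wrist_force: [-1.8, -1.0, 4.1]
width: 0.0217
finger_force: 79.0
```

Call:
arm_command(
  steps=[
    [[0,0,-15],[0,0,0],0.9],
    [[0,0,-25],[0,0,0],0.9],
    [[0,0,-25],[0,0,0],0.9],
    [[0,0,-25],[0,0,0],0.9],
    [[0,0,-25],[0,0,0],0.9],
    [[0,0,-15],[0,0,0],0.9],
    [[0,0,0],[0,0,0],0.9],
  ],
)

```text
t: 4.05
tool_pos: [0.5211, -0.0444, 0.1567]
tcp_rot: [0.133, 0.991, -0.0, 0.003]
wrist_force: [1.1, 0.0, -0.2]
width: 0.0222
finger_force: 78.5
```

```bash
python3 -c "
from h import *
go(.525,.1664,.15,188.2)
snap('side','s3.png',(220,60,440,225),3.6)"
```

```text
t 4.05 pos [ 0.5211 -0.0444  0.1567] turn [ -0.05   0.35 -23.5 ] shift [-34.  208.1   6.7] w 0.0222 F [ 1.1  0.  -0.2]
```

View pics/s3.png

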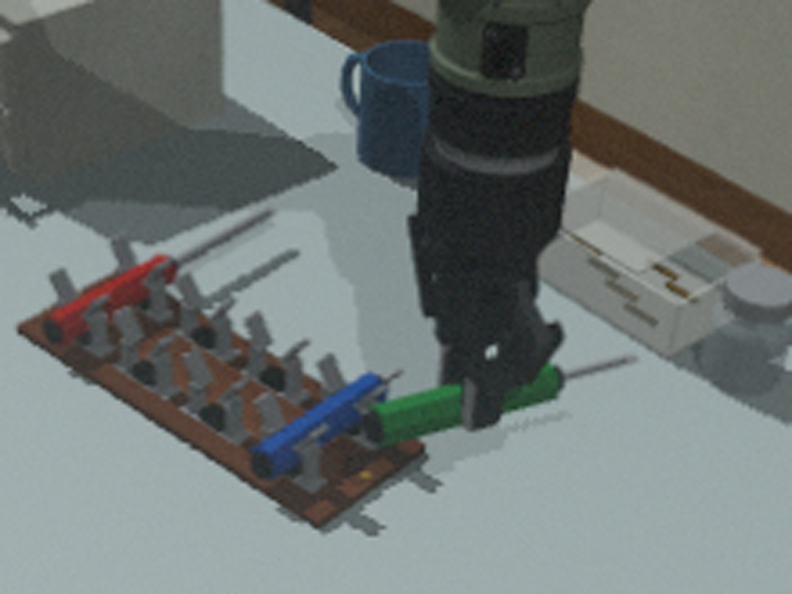

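The green screwdriver is held level, its handle running from butt (375,425) to front (562,378). The rail is clear, and blue's centre is about (320,425) and red's about (110,297).

```bash
python3 -c "
from h import *
a=np.array([(375,425),(562,378),(262,461),(378,383),(57,326),(167,264)])/3.6+[220,60]-.36
P=p2w('side',a,[.1447]*2+[.028]*4);print(P)
for i in (0,2,4):
  d=P[i+1]-P[i];print((P[i]+P[i+1])/2,np.linalg.norm(d),np.degrees(np.arctan2(d[1],d[0])))
"
```

```text
[[ 0.46532442 -0.02807103  0.1447    ]
 [ 0.57965033 -0.06178441  0.1447    ]
 [ 0.47953421  0.09114153  0.028     ]
 [ 0.59389944  0.10704977  0.028     ]
 [ 0.45330066  0.29962658  0.028     ]
 [ 0.56271475  0.31557552  0.028     ]]
[ 0.52248738 -0.04492772  0.1447    ] 0.1191931454635343 -16.430177610608467
[0.53671682 0.09909565 0.028     ] 0.11546634560297186 7.9190484084307835
[0.50800771 0.30760105 0.028     ] 0.11057038935276405 8.293412963620929
```

Call:
arm_command(
  steps=[
    [[0,0,0],[0,0,-5.85],0.9],
    [[0,0,0],[0,0,-5.85],0.9],
    [[0,0,0],[0,0,-5.85],0.9],
    [[0,0,0],[0,0,-5.85],0.9],
    [[-4,23,0],[0,0,0],0.9],
    [[-4,23,0],[0,0,0],0.9],
    [[-4,23,0],[0,0,0],0.9],
    [[-4,23,0],[0,0,0],0.9],
    [[-4,23,0],[0,0,0],0.9],
    [[-4,23,0],[0,0,0],0.9],
    [[-4,23,0],[0,0,0],0.9],
    [[-4,23,0],[0,0,0],0.9],
    [[-4,23,0],[0,0,0],0.9],
    [[0,2,0],[0,0,0],0.9],
    [[0,0,0],[0,0,0],0.9],
    [[0,0,0],[0,0,0],0.9],
  ],
  newtons=100,
)

```text
t: 5.43
tool_pos: [0.5242, 0.1676, 0.152]
tcp_rot: [-0.071, 0.997, -0.0, -0.001]
wrist_force: [-0.1, -0.9, -1.4]
width: 0.0211
finger_force: 103.0
```

```bash
python3 -c "
from h import *
go(.5268,.1677,.075,188.1)"
```

```text
t 5.4333 pos [0.5242 0.1676 0.152 ] turn [-0.04 -0.13  0.02] shift [-2.6 -0.2 77. ] w 0.0211 F [-0.1 -0.9 -1.4]
```

Call:
arm_command(
  steps=[
    [[-2.5,0,0],[0,0,0],0.9],
    [[0,0,20],[0,0,0],0.9],
    [[0,0,20],[0,0,0],0.9],
    [[0,0,20],[0,0,0],0.9],
    [[0,0,12],[0,0,0],0.9],
    [[0,0,5],[0,0,0],0.9],
    [[0,0,0],[0,0,0],0.9],
    [[0,0,0],[0,0,0],0.9],
  ],
)

```text
t: 6.1
tool_pos: [0.5279, 0.1677, 0.0765]
tcp_rot: [-0.07, 0.998, -0.0, 0.0]
wrist_force: [-0.5, 0.1, -0.9]
width: 0.021
finger_force: 103.0
```

Call:
arm_command(
  steps=[
    [[0,0,5],[0,0,0],0.9],
    [[0,0,5],[0,0,0],0.9],
    [[0,0,5],[0,0,0],0.9],
    [[0,0,5],[0,0,0],0.9],
    [[0,0,0],[0,0,0],0.9],
    [[0,0,0],[0,0,0],0.9],
  ],
)

```text
t: 6.6
tool_pos: [0.5278, 0.1682, 0.0562]
tcp_rot: [-0.071, 0.998, -0.0, 0.0]
wrist_force: [0.6, -1.1, 1.3]
width: 0.021
finger_force: 103.1
```

```bash
python3 -c "
from h import *
go(.5268,.1677,.040,188.1)
snap('side','s4.png',(220,100,380,220),4)"
```

```text
t 6.6 pos [0.5278 0.1682 0.0562] turn [-0.03  0.02  0.  ] shift [ 1.1 -0.3 16.2] w 0.021 F [ 0.6 -1.1  1.3]
```

View pics/s4.png

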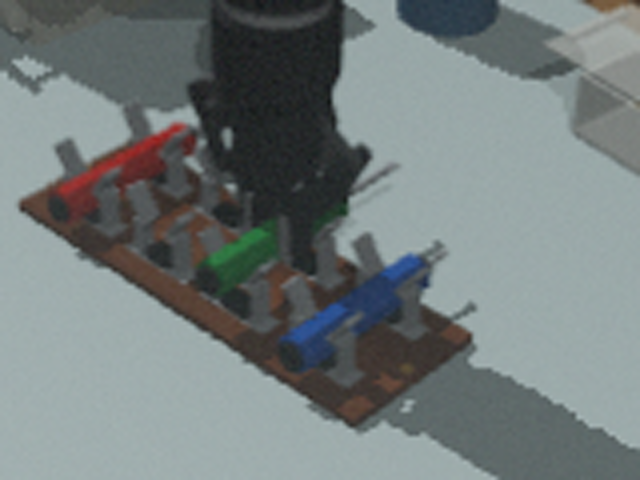

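Green sits between the jaws of the station next to blue, with its butt at (208,277) and the jaws at about (215,245) and (258,300). Now I press.

Call:
arm_command(
  steps=[
    [[1,0,3],[0,0,0],0.9],
    [[0,0,3],[0,0,0],0.9],
    [[0,0,3],[0,0,0],0.9],
    [[0,0,3],[0,0,0],0.9],
    [[0,0,2],[0,0,0],0.9],
    [[0,0,1],[0,0,0],0.9],
    [[0,0,0],[0,0,0],0.9],
    [[0,0,0],[0,0,0],0.9],
  ],
)

```text
t: 7.32
tool_pos: [0.5257, 0.1677, 0.0403]
tcp_rot: [-0.07, 0.998, -0.0, -0.001]
wrist_force: [1.8, -1.8, -6.1]
width: 0.0212
finger_force: 102.2
```

```bash
python3 -c "
from h import *
go(.5268,.1677,.040,188.1)"
```

```text
t 7.3167 pos [0.5257 0.1677 0.0403] turn [-0.05 -0.11 -0.02] shift [-1.  -0.2  0.3] w 0.0212 F [ 1.8 -1.8 -6.1]
```

Call:
arm_command(
  steps=[
    [[0,0,1],[0,0,0],0.9],
    [[0,0,1],[0,0,0],0.9],
    [[0,0,0],[0,0,0],0.9],
    [[0,0,0],[0,0,0],0.9],
  ],
)

```text
t: 7.65
tool_pos: [0.5258, 0.1678, 0.04]
tcp_rot: [-0.071, 0.998, -0.0, -0.001]
wrist_force: [-3.6, -4.7, 7.5]
width: 0.0213
finger_force: 104.0
```

It has seated: the height stopped at 40 mm and contact force is rising. I press a little more, then open partway and retreat.

Call:
arm_command(
  steps=[
    [[0,0,1.5],[0,0,0],0.9],
    [[0,0,0],[0,0,0],0.9],
    [[0,0,-3],[0,0,0],0.9],
    [[0,0,0],[0,0,0],0.6],
    [[0,0,0],[0,0,0],0.5],
    [[0,0,0],[0,0,0],0.5],
    [[0,0,0],[0,0,0],0.5],
    [[0,0,0],[0,0,0],0.5],
    [[0,0,-10],[0,0,0],0.5],
    [[0,0,-25],[0,0,0],0.5],
    [[0,0,-35],[0,0,0],0.5],
    [[0,0,-35],[0,0,0],0.5],
    [[0,0,-20],[0,0,0],0.4],
    [[0,0,0],[0,0,0],0.3],
  ],
)

```text
t: 8.82
tool_pos: [0.5299, 0.1689, 0.1717]
tcp_rot: [-0.071, 0.997, 0.001, 0.005]
wrist_force: [0.8, 0.2, -0.1]
width: 0.0594
finger_force: 0.0
```

```bash
python3 -c "
from h import *
go(.4895,-.283,.14,170.3)"
```

```text
t 8.8167 pos [0.5299 0.1689 0.1717] turn [ 0.11  0.53 17.81] shift [ -36.3 -452.3   31.7] w 0.0594 F [ 0.8  0.2 -0.1]
```

Call:
arm_command(
  steps=[
    [[0,0,0],[0,0,5.95],0.3],
    [[0,0,0],[0,0,5.95],0.3],
    [[0,0,0],[0,0,6],0.3],
    [[-2.3,-30,2],[0,0,0],0.3],
    [[-2.3,-30,2],[0,0,0],0.3],
    [[-2.3,-30,2],[0,0,0],0.3],
    [[-2.3,-30,2],[0,0,0],0.3],
    [[-2.3,-30,2],[0,0,0],0.3],
    [[-2.3,-30,2],[0,0,0],0.3],
    [[-2.3,-30,2],[0,0,0],0.3],
    [[-2.3,-30,2],[0,0,0],0.3],
    [[-2.3,-30,2],[0,0,0],0.3],
    [[-2.3,-30,2],[0,0,0],0.3],
    [[-2.3,-30,2],[0,0,0],0.3],
    [[-2.3,-30,2],[0,0,0],0.3],
    [[-2.3,-30,2],[0,0,0],0.3],
    [[-2.3,-30,2],[0,0,0],0.3],
    [[-2.3,-30,2],[0,0,0],0.3],
    [[0,0,0],[0,0,0],0.3],
    [[0,0,0],[0,0,0],0.3],
  ],
)

```text
t: 10.48
tool_pos: [0.4834, -0.2822, 0.1353]
tcp_rot: [0.087, 0.996, 0.0, -0.0]
wrist_force: [0.6, -0.3, -0.4]
width: 0.0599
finger_force: 0.0
```

```bash
python3 -c "
from h import *
go(.490,-.2835,.08,170.2)
snap('side','s5.png',(200,80,480,320),2.4)"
```

```text
t 10.4833 pos [ 0.4834 -0.2822  0.1353] turn [ 0.04 -0.03 -0.16] shift [-6.7 -0.1 55.3] w 0.0599 F [ 0.6 -0.3 -0.4]
```

View pics/s5.png

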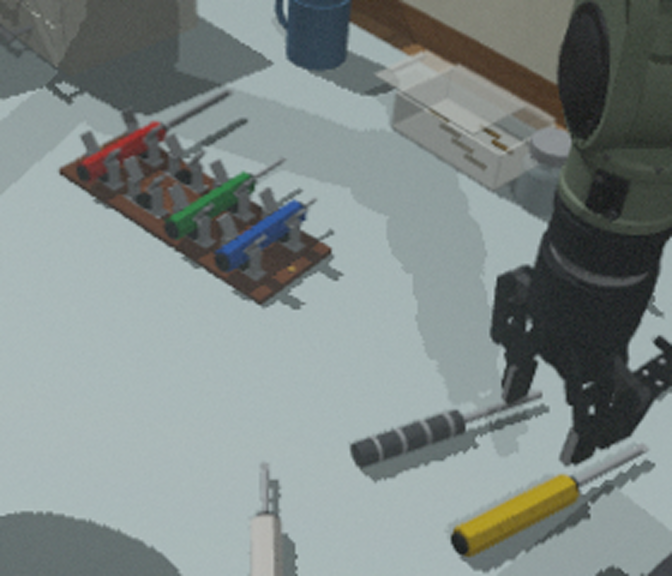

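The image shows green in its clips, handle (173,227)-(250,179), next to blue (224,258)-(303,210) and red (83,170)-(162,127). Yellow lies at (460,541)-(577,483).

```bash
python3 -c "
from h import *
a=np.array([(173,227),(250,179),(224,258),(303,210),(83,170),(162,127),(459,542),(577,483)])/2.4+[200,80]-.3
P=p2w('side',a,[.028]*6+[.012]*2)
for i in (0,2,4,6):
  d=P[i+1]-P[i];print((P[i]+P[i+1])/2,np.linalg.norm(d),np.degrees(np.arctan2(d[1],d[0])))
im=viewer.capture('top');h=cv2.cvtColor(im,cv2.COLOR_RGB2HSV)
for n,lo,hi,z in(('green',50,75,.036),('blue',108,125,.036),('red',0,4,.036)):
    m=cv2.inRange(h,(lo,150,60),(hi,255,255));m[:100]=0;m[225:]=0;m[:,425:]=0
    k,l,s,c=cv2.connectedComponentsWithStats(m);i=1+np.argmax(s[1:,4]);ys,xs=np.where(l==i)
    W=p2w('top',np.c_[xs,ys],np.full(len(xs),z));print(n,len(xs),W.mean(0))
"
```

```text
[0.5268378  0.16875304 0.028     ] 0.11428170088534734 7.727972595295885
[0.53759171 0.09659182 0.028     ] 0.11206191308476343 5.0507832751413115
[0.50815212 0.30765509 0.028     ] 0.11716277917847523 7.2219878198373015
[ 0.49156227 -0.28360413  0.012     ] 0.12206813802902489 -10.334306362340179
green 1 [0.57494543 0.18215918 0.036     ]Traceback (most recent call last):
  File "<string>", line 10, in <module>
    k,l,s,c=cv2.connectedComponentsWithStats(m);i=1+np.argmax(s[1:,4]);ys,xs=np.where(l==i)
                                                    ~~~~~~~~~^^^^^^^^^
    return _wrapfunc(a, 'argmax', axis=axis, out=out, **kwds)
    return bound(*args, **kwds)
ValueError: attempt to get argmax of an empty sequence
```

Green is within about 1 mm of its station, and yellow is confirmed at (0.491, -0.2836). Descend and grip.

Call:
arm_command(
  steps=[
    [[-7.3,0,0],[0,0,0],0.3],
    [[0,0,25],[0,0,0],0.3],
    [[0,0,25],[0,0,0],0.3],
    [[0,0,20],[0,0,0],0.3],
    [[0,0,17],[0,0,0],0.3],
    [[0,0,12],[0,0,0],0.3],
    [[0,0,8],[0,0,0],0.3],
    [[0,0,4],[0,0,0],0.3],
    [[0,0,0],[0,0,0],0.3],
    [[0,0,0],[0,0,0],0.3],
  ],
)

```text
t: 11.42
tool_pos: [0.4918, -0.2822, 0.0253]
tcp_rot: [0.085, 0.996, -0.0, 0.0]
wrist_force: [-0.3, -0.5, 0.0]
width: 0.0594
finger_force: 0.0
```

```bash
python3 -c "
from h import *
go(.4907,-.2836,.0235,170)"
```

```text
t 11.4167 pos [ 0.4918 -0.2822  0.0253] turn [-0.01  0.03  0.24] shift [ 0.8 -1.6  1.8] w 0.0594 F [-0.3 -0.5  0. ]
```

Call:
arm_command(
  steps=[
    [[1,-1.5,2],[0,0,0],0.3],
    [[0,0,0],[0,0,0],0.5],
    [[0,0,0],[0,0,0],0.7],
    [[0,0,0],[0,0,0],0.9],
    [[0,0,0],[0,0,0],0.9],
    [[0,0,0],[0,0,0],0.9],
    [[0,0,0],[0,0,0],0.9],
    [[0,0,0],[0,0,0],0.9],
  ],
  newtons=110,
)

```text
t: 12.08
tool_pos: [0.4902, -0.284, 0.0237]
tcp_rot: [0.086, 0.996, -0.0, 0.0]
wrist_force: [-1.5, 0.6, 5.4]
width: 0.0209
finger_force: 108.5
```

Call:
arm_command(
  steps=[
    [[0,0,-15],[0,0,0],0.9],
    [[0,0,-25],[0,0,0],0.9],
    [[0,0,-30],[0,0,0],0.9],
    [[0,0,-30],[0,0,0],0.9],
    [[0,0,-30],[0,0,0],0.9],
    [[0,0,-15],[0,0,0],0.9],
    [[0,0,0],[0,0,0],0.9],
    [[0,0,0],[0,0,0],0.9],
  ],
)

```text
t: 12.75
tool_pos: [0.4904, -0.284, 0.1685]
tcp_rot: [0.085, 0.996, -0.001, 0.001]
wrist_force: [-0.2, 1.1, -1.3]
width: 0.0208
finger_force: 108.0
```

```bash
python3 -c "
from h import *
go(.517,.2374,.16,188.1)
snap('side','s6.png',(330,90,530,240),3)"
```

```text
t 12.75 pos [ 0.4904 -0.284   0.1685] turn [ -0.07   0.1  -17.9 ] shift [-99.8 512.5   8.5] w 0.0208 F [-0.2  1.1 -1.3]
```

View pics/s6.png

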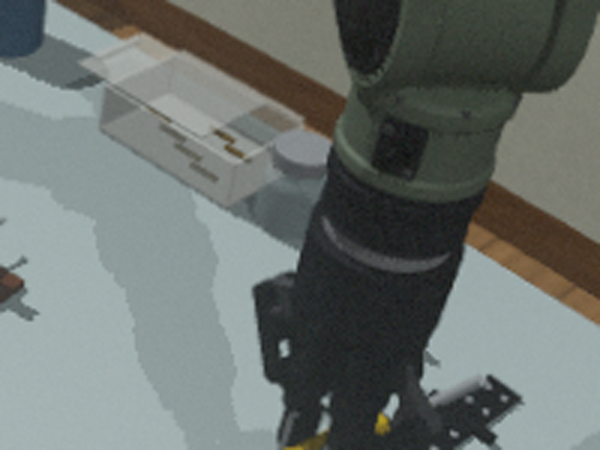

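The yellow screwdriver is held, its handle at the pads around (340,435) and mostly hidden by the gripper. I carry it over the rail.

Call:
arm_command(
  steps=[
    [[0,0,0],[0,0,-5.95],0.9],
    [[0,0,0],[0,0,-5.95],0.9],
    [[0,0,0],[0,0,-6],0.9],
    [[-6,31,0],[0,0,0],0.9],
    [[-6,31,0],[0,0,0],0.9],
    [[-6,31,0],[0,0,0],0.9],
    [[-6,31,0],[0,0,0],0.9],
    [[-6,31,0],[0,0,0],0.9],
    [[-6,31,0],[0,0,0],0.9],
    [[-6,31,0],[0,0,0],0.9],
    [[-6,31,0],[0,0,0],0.9],
    [[-6,31,0],[0,0,0],0.9],
    [[-6,31,0],[0,0,0],0.9],
    [[-6,31,0],[0,0,0],0.9],
    [[-6,31,0],[0,0,0],0.9],
    [[-6,31,0],[0,0,0],0.9],
    [[-6,31,0],[0,0,0],0.9],
    [[-6,31,0],[0,0,0],0.9],
    [[-6,31,0],[0,0,0],0.9],
    [[0,0,0],[0,0,0],0.9],
  ],
)

```text
t: 14.47
tool_pos: [0.5139, 0.2255, 0.1657]
tcp_rot: [-0.073, 0.997, 0.001, -0.001]
wrist_force: [-0.2, 0.5, -0.8]
width: 0.0211
finger_force: 108.3
```

```bash
python3 -c "
from h import *
go(.517,.2374,.076,188.1)
im=viewer.capture('side');h=cv2.cvtColor(im,cv2.COLOR_RGB2HSV)
m=cv2.inRange(h,(20,150,60),(32,255,255));m[:, 480:]=0
ys,xs=np.where(m>0);print(len(xs));i,j=xs.argmin(),xs.argmax();print(xs[i],ys[xs==xs[i]].mean(),xs[j],ys[xs==xs[j]].mean())
z=get_state()['tool_pos'][2]-.0118
P=p2w('side',[(xs[i],ys[xs==xs[i]].mean()),(xs[j],ys[xs==xs[j]].mean())],[z,z]);d=P[1]-P[0];print(P,P.mean(0),np.linalg.norm(d),np.degrees(np.arctan2(d[1],d[0])))
"
```

```text
t 14.4667 pos [0.5139 0.2255 0.1657] turn [ 0.12 -0.13  0.32] shift [-4.8 11.4 89.7] w 0.0211 F [-0.2  0.5 -0.8]
137
251 117.5 287 105.0
[[0.4676406  0.23567557 0.15376525]
 [0.56928599 0.22907026 0.15376525]] [0.51846329 0.23237292 0.15376525] 0.10185978518463094 -3.7180779825322445
```

```bash
python3 -c "
from h import *
s=get_state();M=R.from_quat(s['tcp_rot']).as_matrix();a=-M[:,0];a/=np.linalg.norm(a);c=s['tool_pos']+[0,0,-.0118]
im=viewer.capture('side');h=cv2.cvtColor(im,cv2.COLOR_RGB2HSV)
m=cv2.inRange(h,(20,120,50),(32,255,255));m[:, 480:]=0
ys,xs=np.where(m>0)
for x in range(xs.min(),xs.max()+1,3):
  k=ys[xs==x]
  if len(k):print(x,k.min(),k.max(),end='; ')
print()
for p in(-10,-5,0,5,10):
  d=a*np.cos(np.radians(p))-np.array([0,0,np.sin(np.radians(p))])
  print(p,w2p('side',[c+t*d for t in(-.055,-.05,.0,.05,.055)]).round(1).tolist())
im=cv2.resize(im[80:200,210:370],None,fx=5,fy=5,interpolation=cv2.INTER_CUBIC);cv2.imwrite('pics/s7.png',im[:,:,::-1])
"
```

```text
68 46 46; 104 3 3; 107 6 6; 116 2 2; 251 118 119; 254 117 122; 257 115 125; 260 113 124; 263 112 122; 266 110 120; 269 109 119; 281 107 112; 284 105 110; 287 105 108; 311 58 58; 
-10 [[253.4, 125.7], [255.0, 124.6], [270.0, 113.4], [284.5, 102.6], [285.9, 101.6]]
-5 [[253.1, 124.1], [254.7, 123.1], [270.0, 113.4], [284.7, 104.1], [286.1, 103.2]]
0 [[253.0, 122.4], [254.6, 121.5], [270.0, 113.4], [284.7, 105.6], [286.1, 104.9]]
5 [[252.9, 120.6], [254.5, 119.9], [270.0, 113.4], [284.7, 107.2], [286.1, 106.6]]
10 [[253.0, 118.7], [254.6, 118.2], [270.0, 113.4], [284.5, 108.8], [285.9, 108.4]]
```

View pics/s7.png

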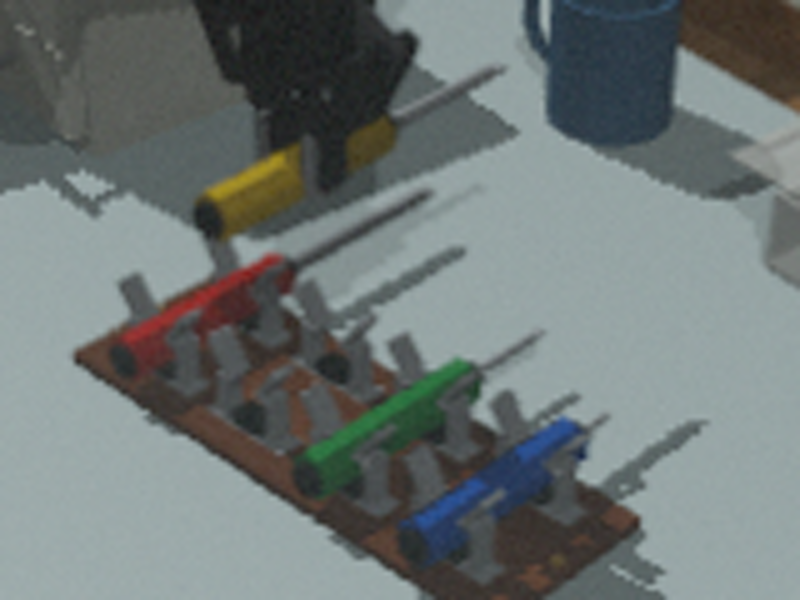

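The tenth and last picture shows yellow held nearly level, butt (208,215), handle front (393,133) and tip (503,70), so any droop is under about 3°. Green is seated like its neighbours. I align over the free station and lower.

Call:
arm_command(
  steps=[
    [[-5,11.4,0],[0,0,0.3],0.9],
    [[0,0,0],[0,0,0],0.9],
    [[0,0,20],[0,0,0],0.9],
    [[0,0,20],[0,0,0],0.9],
    [[0,0,20],[0,0,0],0.9],
    [[0,0,15],[0,0,0],0.9],
    [[0,0,7],[0,0,0],0.9],
    [[0,0,0],[0,0,0],0.9],
    [[0,0,0],[0,0,0],0.9],
  ],
)

```text
t: 15.32
tool_pos: [0.5186, 0.2323, 0.0858]
tcp_rot: [-0.068, 0.998, -0.0, -0.0]
wrist_force: [-0.1, -0.4, -0.0]
width: 0.0212
finger_force: 108.3
```

```bash
python3 -c "
from h import *
go(.517,.2374,.040,188.1)"
```

```text
t 15.3167 pos [0.5186 0.2323 0.0858] turn [-0.01 -0.03 -0.35] shift [ 0.8  5.3 45.8] w 0.0212 F [-0.1 -0.4 -0. ]
```

Call:
arm_command(
  steps=[
    [[0.8,5.3,0],[0,0,-0.3],0.9],
    [[0,0,8],[0,0,0],0.9],
    [[0,0,8],[0,0,0],0.9],
    [[0,0,8],[0,0,0],0.9],
    [[0,0,5],[0,0,0],0.9],
    [[0,0,0],[0,0,0],0.9],
    [[0,0,0],[0,0,0],0.9],
  ],
)

```text
t: 15.9
tool_pos: [0.5167, 0.2374, 0.0563]
tcp_rot: [-0.07, 0.998, -0.001, -0.0]
wrist_force: [0.7, -2.4, 0.1]
width: 0.0212
finger_force: 108.4
```

```bash
python3 -c "
from h import *
go(.517,.2374,.040,188.1)"
```

```text
t 15.9 pos [0.5167 0.2374 0.0563] turn [-0.08 -0.05 -0.02] shift [-0.3 -0.1 16.3] w 0.0212 F [ 0.7 -2.4  0.1]
```

Call:
arm_command(
  steps=[
    [[0,0,3],[0,0,0],0.9],
    [[0,0,3],[0,0,0],0.9],
    [[0,0,3],[0,0,0],0.9],
    [[0,0,3],[0,0,0],0.9],
    [[0,0,3],[0,0,0],0.9],
    [[0,0,1],[0,0,0],0.9],
    [[0,0,1],[0,0,0],0.9],
    [[0,0,0],[0,0,0],0.9],
    [[0,0,0],[0,0,0],0.9],
  ],
)

```text
t: 16.65
tool_pos: [0.5164, 0.2375, 0.0397]
tcp_rot: [-0.071, 0.998, -0.001, -0.001]
wrist_force: [-1.5, -3.8, 4.1]
width: 0.021
finger_force: 108.9
```

Call:
arm_command(
  steps=[
    [[0,0,1.5],[0,0,0],0.9],
    [[0,0,0.5],[0,0,0],0.9],
    [[0,0,0],[0,0,0],0.9],
    [[0,0,0],[0,0,0],0.9],
  ],
)

```text
t: 16.98
tool_pos: [0.5164, 0.2375, 0.0396]
tcp_rot: [-0.071, 0.998, -0.001, -0.0]
wrist_force: [-7.1, -6.6, 20.3]
width: 0.021
finger_force: 111.1
```

It is seated at 39.6 mm with 20 N and no further travel. Relax, release and retreat.

Call:
arm_command(
  steps=[
    [[0,0,-2],[0,0,0],0.9],
    [[0,0,0],[0,0,0],0.6],
    [[0,0,0],[0,0,0],0.5],
    [[0,0,0],[0,0,0],0.5],
    [[0,0,0],[0,0,0],0.5],
    [[0,0,0],[0,0,0],0.5],
    [[0,0,-10],[0,0,0],0.5],
    [[0,0,-25],[0,0,0],0.5],
    [[0,0,-35],[0,0,0],0.5],
    [[0,0,-35],[0,0,0],0.5],
    [[0,0,-35],[0,0,0],0.5],
    [[0,0,-30],[0,0,0],0.5],
    [[20,30,0],[0,0,0],0.5],
    [[20,30,0],[0,0,0],0.5],
    [[20,30,0],[0,0,0],0.5],
    [[20,30,0],[0,0,0],0.5],
    [[20,30,0],[0,0,0],0.5],
    [[20,30,0],[0,0,0],0.5],
    [[20,30,0],[0,0,0],0.5],
    [[0,0,0],[0,0,0],0.5],
  ],
)

```text
t: 18.65
tool_pos: [0.3445, 0.4301, 0.2107]
tcp_rot: [-0.074, 0.997, 0.001, -0.001]
wrist_force: [-0.7, -0.0, -0.2]
width: 0.0427
finger_force: 0.0
```

```bash
python3 -c "
from h import *
print(get_state()['tool_pos'],get_state()['width'])
for cam in('top','side'):
  im=viewer.capture(cam);h=cv2.cvtColor(im,cv2.COLOR_RGB2HSV)
  for n,lo,hi in(('red',0,4),('yellow',20,32),('green',50,75),('blue',106,125)):
    m=cv2.inRange(h,(lo,140,50),(hi,255,255))
    q=np.zeros_like(m);r=w2p(cam,[[.44,.06,.03],[.60,.06,.03],[.60,.35,.03],[.44,.35,.03]]);cv2.fillConvexPoly(q,r.astype(np.int32),255);m&=q
    m=cv2.morphologyEx(m,cv2.MORPH_CLOSE,np.ones((5,5),np.uint8))
    k,l,s,c=cv2.connectedComponentsWithStats(m)
    if k<2:print(n,'none');continue
    i=1+np.argmax(s[1:,4]);ys,xs=np.where(l==i)
    W=p2w(cam,np.c_[xs,ys],np.full(len(xs),.036));mu=W.mean(0);v=np.linalg.svd((W-mu)[:,:2],full_matrices=False)[2][0];v*=np.sign(v[0]);t=(W-mu)[:,:2]@v
    a=np.radians(8.1);d=mu[:2]-[.522,.2025];print(cam,n,len(xs),'rail xy mm',((d@[np.cos(a),np.sin(a)])*1e3).round(1),((d@[-np.sin(a),np.cos(a)])*1e3).round(1),'len',np.ptp(t).round(3),'ang',np.degrees(np.arctan2(v[1],v[0])).round(1))
"
```

```text
[0.34450128 0.43014961 0.21072217] 0.04273705599682723
top red 386 rail xy mm -3.5 103.5 len 0.113 ang 8.9
top yellow 399 rail xy mm -4.1 34.6 len 0.114 ang 8.5
top green 353 rail xy mm -3.1 -34.6 len 0.113 ang 8.5
top blue 367 rail xy mm -3.4 -105.7 len 0.114 ang 8.5
side red 126 rail xy mm -5.7 103.5 len 0.103 ang 7.1
side yellow 203 rail xy mm -9.2 31.1 len 0.112 ang 10.3
side green 99 rail xy mm -3.0 -33.5 len 0.105 ang 6.9
side blue 245 rail xy mm -10.0 -108.6 len 0.117 ang 11.5
```

From the top, all four handles line up: within 1 mm along x, station pitch right and angles equal. Handing in.

```bash
python3 -c "
from h import *
print(ticket.finish_job())"
```

```text
the job is handed in; nothing more can be done
None
```

Green is pressed home next to blue and yellow next to red. Both are released and in line with their neighbours in the top view, and the job was handed in at about 19 s of the 64 s allowed.

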